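# Build the canister tower and put in its stopper

## Task

Build the canister tower in the middle of the square dark wooden board, one piece at a time from the bottom up: the navy tin first, the green tin on its lid, and the open terracotta jar on the green tin's lid, each seated inside the raised rim below it. Last of all, slide the wooden stopper along the slot of the brass rack to the wide end, lift it out, and seat it in the mouth of the jar. Leave the tower upright, and leave the herb jar, the blue bowl and the pepper mill where they stand.

Things in the scene. Friction and masses are not known exactly. Their poses are not given: they have to be found in the camera images.
- navy_tin: navy-blue round tin, 68 mm in diameter, 50 mm high, loose, about 0.25 kg. Brass rim 2 mm wide raised 4 mm around its flat lid, so the lid surface is 46 mm above the underside and 64 mm wide within the rim. Origin: centre of the underside; z up.
- green_tin: green round tin, 58 mm in diameter, 46 mm high, loose, about 0.20 kg. Brass rim 2 mm wide raised 4 mm around its flat lid, so the lid surface is 42 mm above the underside and 54 mm wide within the rim. Origin: centre of the underside; z up.
- jar: small open terracotta jar, 47 mm in outer diameter, 44 mm high, wall 4 mm (mouth 39 mm wide), inner floor 5 mm above the underside, loose, about 0.15 kg. Origin: centre of the underside; z up.
- stopper: loose wooden stopper, 0.06 kg, hanging upright in the rack. From the underside up: cork plug 29 mm wide (0-16 mm), neck 10 mm wide (16-30), round flange 52 mm wide (30-35), upright round handle 22 mm wide (35-71). The flange rests on the rack's plate at first, and on the jar's rim when seated (underside then 14 mm above the jar's). Origin: centre of the underside; z up.
- rack: fixed rack: level brass plate (x -75 to 65, y -42 to 42 mm), 6 mm thick, top 66 mm up, on two dark blue side panels. Keyhole along its x axis: wide end 42 mm across centred at x -35, y 0 (the end nearer the robot), then a slot 16 mm wide to x +43 mm. The stopper's neck is in the slot, flange on top; its plug passes up only through the wide end. Origin: on the counter under the plate; z up.
- board: fixed square dark wooden board, 120 x 120 mm, 15 mm thick: the tower's place. Origin: centre of the underside; z up.
- cork_mat: fixed round cork mat, 120 mm in diameter, 10 mm thick; not used. Origin: centre of the underside.
- herb_jar: closed glass jar of green herbs, 70 mm in diameter, 100 mm high, not to be disturbed. Origin: centre of the underside.
- bowl: blue ceramic bowl, 100 mm in diameter, 50 mm high, not to be disturbed. Origin: centre of the underside.
- mill: dark wooden pepper mill, 54 mm in diameter, 142 mm high, not to be disturbed. Origin: centre of the underside.

How it is judged:
By the outcome, as a careful person would: the job done as asked, in the order asked, and still so for the second after the job is handed in, with the robot touching nothing.
It also fails if it takes over 118 s, if anything falls off the work surface, if the arm or the gripper's body presses on something with over 40 N, if the wrist force passes 120 N, or if a joint passes its speed limit or range.

## Robot

A 7-joint arm with a two-finger parallel gripper is mounted at the origin on the work surface. World frame = base frame: x ahead of the robot, y to its left, z up, the work surface at z = 0. Lengths are in mm, angles in rad, forces in N, time in s.
With the tool pointing down it reaches from about 400 to 875 mm from the base axis. Payload 19.3 kg.
Tool frame: the origin (TCP) lies at the very end of the fingers, on their centre line; the grasp point (between the pads) lies 19 mm behind it (grip_point_offset is the z of the grasp point in the tool frame, in mm); z points along the fingers, x is the direction in which the jaws open and shut, and the axes are right-handed (so a half turn about z gives the same grasp; the last joint's range is limited). The gripper opens to 85 mm and grips with 20 to 120 N. Pads are 22 mm wide; open, the fingers measure 114 mm over their backs; the gripper's body (76 mm by 85 mm) begins 54 mm behind the grasp point. The pads swing forward as they close: fully open they stand 13 mm farther back than shut.
Start: joints at [1.122, 0.521, -0.036, 1.599, 0.021, 1.021, -0.113], TCP at [231.101, -580.695, 231.291] pointing down, gripper open.
Joint ranges: [-2.91, 2.91], [-0.3, 2.13], [-1.5, 1.42], [0.17, 2.43], [-1.26, 4.41], [0.16, 1.93], [-2.52, 2.52]. Speed limits (rad/s): [1.89, 1.89, 2.39, 2.39, 3.01, 3.01, 3.01].

## Interface

Orientations are given as a 3x3 rotation matrix whose columns are the frame's x, y, z axes.
In Python, from workcell import movep, movel, goto_joints, open_gripper, clamp, wait, inverse_kinematics, read_state, camera, PlanningError, finish_job, grip_point_offset gives the robot as it stands. Calls block until the motion is done:
- movep(position, orientation): joint-space move of the TCP to a pose.
- movel(position, frame=None, max_speed=150, guard=None): straight line of the TCP; frame=None keeps the orientation; max_speed is the mean speed in mm/s. With guard (N) it stops when the force on the tool has changed by that much, and returns True; else False.
- goto_joints(angles): joint-space move.
- open_gripper() and clamp(): open the fingers fully, or close them until they stop; the grip force is fixed at half the most.
- wait(seconds).
- inverse_kinematics(position, orientation): joint angles nearest the present ones, or None.
- read_state(): the state.
- camera(name): name is "side" or "top" or "wrist"; returns a dict with "image" (480x640x3 uint8, blue, green, red), "range_z" (480x640 float32, mm along the optical axis (not along the pixel's ray), 0 where there is no reading), "fx", "fy", "cx", "cy" (pixels), "cam_to_world" (4x4, takes a point from camera to world coordinates). Camera axes: x right, y up, looking along -z (the intrinsics and any distortion apply to the point x, -y, -z); pixel columns grow to the right and rows downward; lengths in mm; the calibration is good to about 2 mm. A picture is of the moment at which its call begins.
A pose or a line that the arm cannot do raises PlanningError and nothing moves.
- finish_job(): hands the job in, once; it reports no verdict.
The state is a dict: "time": time; "qpos": joint angles; "qvel": joint speeds; "joint_efforts": joint torques, N m; "eef_pos": TCP position; "tool_rot": TCP orientation; "ft_force": force on the tool from outside, world axes, zero at the start; "torque": the same for the moment, N m; "finger_gap": finger opening in mm.
Only numpy, scipy, OpenCV 4.12 (cv2) and the standard library are available. Lean on these libraries where they do the work, as an engineer would, in place of code of your own. Each camera call takes 0.05 s, during which the arm holds its last target.

## Working session

There is one attempt and no reset: what is moved stays moved. The work goes in short steps, each a Python script; the robot and the scene stay as the last script left them, time stands still between calls to the robot, and variables do not carry over. Pictures are saved under pics/ and viewed, and the job is handed in when it is done.

```bash
ls; mkdir -p pics
python3 - <<'E'
from workcell import *
import cv2,numpy as np
s=read_state();print(s['time'],s['eef_pos'],s['finger_gap'],grip_point_offset)
for n in ("top","side","wrist"):
    c=camera(n);cv2.imwrite(f"pics/{n}0.png",c["image"]);np.savez(f"{n}0.npz",**c)
    print(n,{k:v for k,v in c.items() if k not in("image","range_z")})
    print((c['range_z']>0).mean())
E
```

```text
pics
0.0 [ 230.98063321 -580.40581573  230.73853052] 85.40503229449375 -18.700000000000003
top {'fx': 618.7372318076096, 'fy': 618.7372318076096, 'cx': 330.13923780369265, 'cy': 240.59564654614005, 'cam_to_world': array([[ 1.12328218e-02,  9.94763752e-01, -1.01581998e-01,
         3.97056961e+02],
       [-9.99927689e-01,  1.16108744e-02,  3.13113953e-03,
        -1.28769189e+01],
       [ 4.29419992e-03,  1.01539481e-01,  9.94822242e-01,
         1.17741506e+03],
       [ 0.00000000e+00,  0.00000000e+00,  0.00000000e+00,
         1.00000000e+00]])}
0.9959635416666667
side {'fx': 573.5009290529532, 'fy': 573.5009290529532, 'cx': 321.60301868567115, 'cy': 236.42761360158448, 'cam_to_world': array([[-9.31060733e-01,  2.68875858e-01, -2.46640800e-01,
         1.85315953e+02],
       [-3.64713611e-01, -6.66412572e-01,  6.50290909e-01,
         8.98133267e+02],
       [ 1.04829964e-02,  6.95413587e-01,  7.18533263e-01,
         1.05105054e+03],
       [ 0.00000000e+00,  0.00000000e+00,  0.00000000e+00,
         1.00000000e+00]])}
0.9962369791666666
wrist {'fx': 414.3081336197989, 'fy': 414.3081336197989, 'cx': 321.75654703319697, 'cy': 242.36963169130308, 'cam_to_world': array([[ 3.69030712e-01,  8.96913378e-01,  2.43644670e-01,
         2.92481201e+02],
       [-9.29417201e-01,  3.56130447e-01,  9.67200674e-02,
        -5.57130252e+02],
       [-1.97631031e-05, -2.62140223e-01,  9.65029794e-01,
         3.75089499e+02],
       [ 0.00000000e+00,  0.00000000e+00,  0.00000000e+00,
         1.00000000e+00]])}
0.9959212239583334
```

View pics/top0.png

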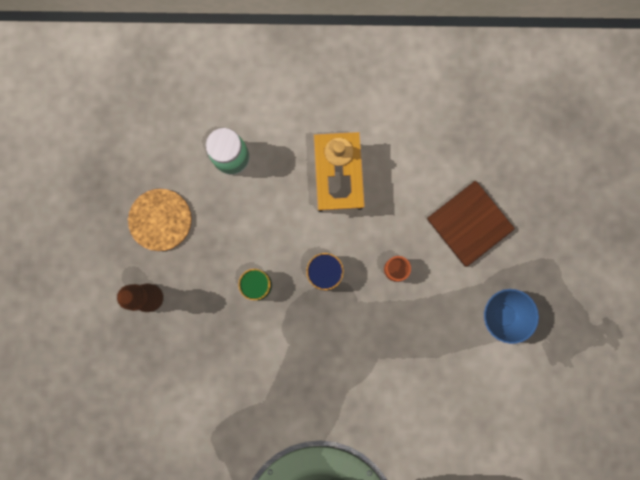

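View pics/side0.png

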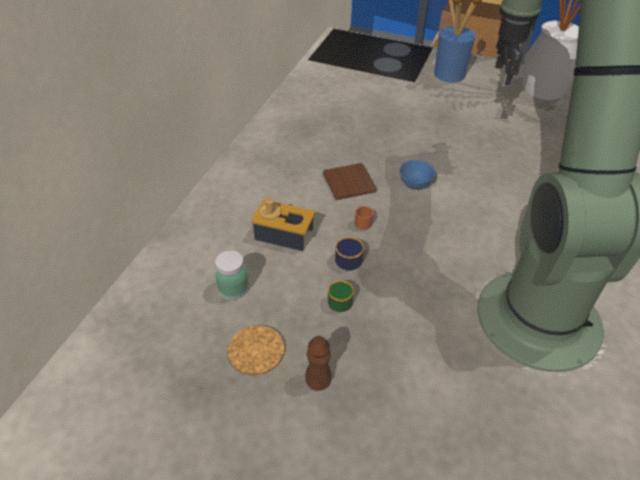

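The top view shows the rack at (338,172) with the stopper at (339,151) and its wide end at (336,185). It also shows navy (324,271), green (254,284), jar (397,268) and board (472,223). The obstacles are herb jar (228,150), mill (140,297) and bowl (511,316). The side view agrees with this layout. Next I'll measure positions.

```bash
cat > vis.py <<'E'
import numpy as np,cv2
def ray(c,u,v):
    M=np.asarray(c['cam_to_world']);d=np.array([(u-c['cx'])/c['fx'],-(v-c['cy'])/c['fy'],-1.])
    return M[:3,3],M[:3,:3]@d
def onplane(c,uv,z):
    uv=np.atleast_2d(uv).astype(float);out=[]
    for u,v in uv:
        o,d=ray(c,u,v);t=(z-o[2])/d[2];out.append(o+t*d)
    return np.array(out)
def cloud(c):
    v,u=np.mgrid[0:480,0:640];z=c['range_z'].astype(float)
    P=np.stack([(u-c['cx'])/c['fx']*z,-(v-c['cy'])/c['fy']*z,-z],-1)
    M=np.asarray(c['cam_to_world']);return P@M[:3,:3].T+M[:3,3]
def circ(P):  # lsq circle
    A=np.c_[2*P[:,0],2*P[:,1],np.ones(len(P))];b=(P[:,:2]**2).sum(1)
    x=np.linalg.lstsq(A,b,rcond=None)[0];return x[:2],np.sqrt(x[2]+x[0]**2+x[1]**2)
E
python3 - <<'E'
from vis import *
for n in("top","side"):
    c=dict(np.load(n+"0.npz"));C=cloud(c);im=c['image']
    hsv=cv2.cvtColor(im,cv2.COLOR_BGR2HSV)
    print(n,"table z",np.median(C[...,2][(C[...,2]<20)&(C[...,2]>-20)]))
    def box(u0,v0,u1,v1):
        m=np.zeros((480,640),np.uint8);m[v0:v1,u0:u1]=1;return m
    top=n=="top"
    B={'navy':((300,250,350,295),(325,230,372,275),50,(105,130,90,255,30,140)),
       'green':((235,265,275,305),(320,275,362,315),46,(45,75,120,255,40,200)),
       'jar':((380,252,415,285),(350,200,380,232),44,(0,15,130,255,60,255)),
       'board':((420,175,520,270),(315,155,385,205),15,(0,15,90,255,30,140)),
       'plate':((305,125,370,215),(245,190,320,255),66,(13,22,200,255,120,255)),
       'bowl':((478,282,545,350),(395,150,445,195),50,(100,115,100,255,60,255))}
    for k,(bt,bs,h,r) in B.items():
        m=cv2.inRange(hsv,r[0::2],r[1::2])//255*box(*(bt if top else bs))
        cs,_=cv2.findContours(m,cv2.RETR_EXTERNAL,cv2.CHAIN_APPROX_NONE)
        if not cs: print(k,'none');continue
        q=max(cs,key=cv2.contourArea);(u,v)=q.reshape(-1,2).mean(0)
        zz=C[...,2][m>0]
        P=onplane(c,q.reshape(-1,2),h)
        ce,rr=circ(P)
        print(k,'area',cv2.contourArea(q),'z10/50/90',np.percentile(zz,[10,50,90]).round(),'circ',ce.round(1),rr.round(1),'minrect',[np.round(a,1) for a in cv2.minAreaRect(P[:,:2].astype(np.float32))])
    # height-based circles / segments
    for k,lo,hi,bb in [('navyH',44,56,B['navy']),('greenH',40,52,B['green']),('jarH',38,50,B['jar'])]:
        m=box(*(bb[0] if top else bb[1]))>0
        s=m&(C[...,2]>lo)&(C[...,2]<hi);p=C[s]
        print(k,len(p),(p.max(0)+p.min(0))[:2]/2,p.max(0)-p.min(0)) if len(p) else 0
c=dict(np.load("top0.npz"));im=c['image']
a=cv2.resize(im[110:220,290:400],None,fx=5,fy=5,interpolation=2);cv2.imwrite("pics/crop_rack.png",a)
a=cv2.resize(im[240:310,230:430],None,fx=4,fy=4,interpolation=2);cv2.imwrite("pics/crop_tins.png",a)
E
```

```text
top table z -0.11837795694373199
navy area 726.0 z10/50/90 [43. 46. 49.] circ [456.4  -6.9] 27.7 minrect [array([456.4,  -6.8]), array([55.5, 55.4]), np.float64(45.6)]
green area 536.0 z10/50/90 [39. 42. 44.] circ [431.4 121.8] 23.8 minrect [array([431.4, 121.6]), array([47.3, 47.5]), np.float64(0.7)]
jar area 485.0 z10/50/90 [ 3.  8. 45.] circ [ 463.2 -140.2] 22.9 minrect [array([ 462.8, -140.5]), array([43.9, 47. ]), np.float64(45.3)]
board area 3829.0 z10/50/90 [12. 15. 18.] circ [ 552.3 -282.3] 67.9 minrect [array([ 552.2, -282.4]), array([118.5, 120.4]), np.float64(38.5)]
plate none
bowl area 2164.0 z10/50/90 [ 6. 22. 49.] circ [ 379.1 -345.9] 47.4 minrect [array([ 378.9, -346.4]), array([93.5, 96.3]), np.float64(0.6)]
navyH 871 [456.58286178  -7.68114395] [65.9463131  65.90128897 11.09016639]
greenH 613 [431.53246285 121.03098042] [54.90112107 56.48169985  9.94109474]
jarH 168 [ 463.80733239 -141.45426365] [44.36542039 44.93159963 10.75199819]
side table z -0.7707932026512481
navy area 242.0 z10/50/90 [34. 45. 47.] circ [ 4.553e+02 -1.000e-01] 24.5 minrect [array([4.555e+02, 1.
[... 266 characters left out ...]
[ 455.9, -116. ]), array([40.9, 77.4]), np.float64(19.0)]
board area 1168.5 z10/50/90 [10. 13. 17.] circ [ 549.7 -269.8] 67.8 minrect [array([ 549.3, -270.2]), array([118.4, 125.5]), np.float64(38.0)]
plate area 0.0 z10/50/90 [63. 63. 63.] circ [313.9   5.4] 314.0 minrect [array([627.8,  10.7]), array([0., 0.]), np.float64(0.0)]
bowl area 469.0 z10/50/90 [ 8. 28. 46.] circ [ 370.1 -334.1] 44.3 minrect [array([ 367. , -329.5]), array([ 75.2, 112.4]), np.float64(12.3)]
navyH 357 [456.12952463  -1.85309193] [67.28314756 70.13398183  9.43278318]
greenH 339 [430.53840497 127.24471973] [56.47975533 60.7791262  10.7567281 ]
jarH 98 [ 462.89504595 -136.385949  ] [47.52529912 48.86059358  8.76447172]
```

```bash
sleep 1; ls pics
```

```text
crop_rack.png
crop_tins.png
side0.png
top0.png
wrist0.png
```

View pics/crop_rack.png

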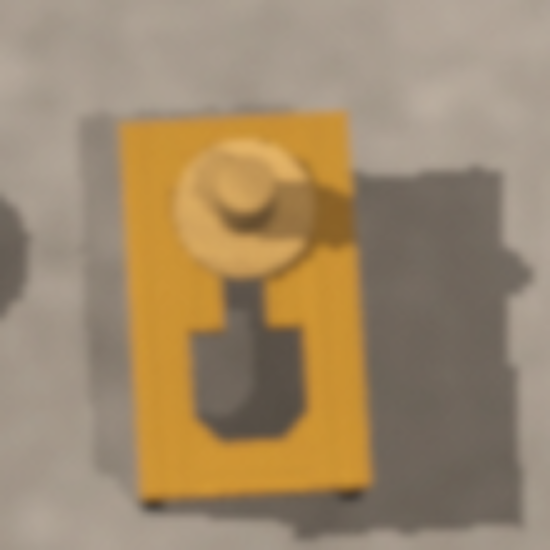

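View pics/wrist0.png

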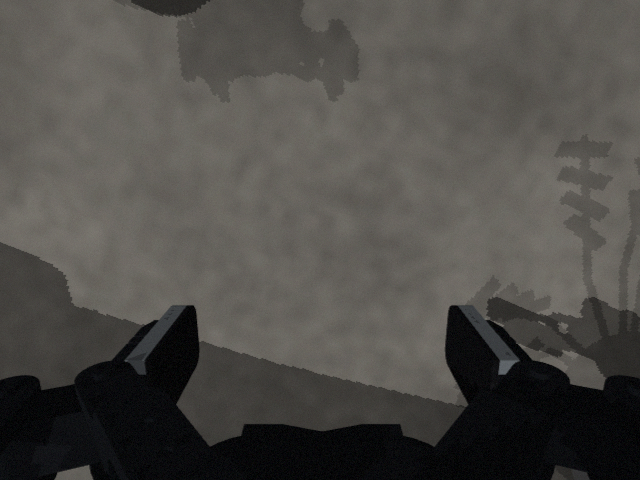

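The crop shows the plate spanning (120,115)–(372,500), which is full-image (314,133)–(364,210). The stopper flange is at (339,151) and the keyhole's wide end at about (340,186). The wrist view shows only the counter and open fingers. Next: rack geometry and IK checks.

```bash
cat > rob.py <<'E'
import numpy as np
from workcell import *
def R(yaw):
    c,s=np.cos(yaw),np.sin(yaw);x=np.array([c,s,0]);z=np.array([0,0,-1.]);return np.c_[x,np.cross(z,x),z]
E
python3 - <<'E'
from vis import *; from rob import *
c=dict(np.load("top0.npz"));C=cloud(c);im=c['image'];hsv=cv2.cvtColor(im,cv2.COLOR_BGR2HSV)
print(hsv[200,325],hsv[140,320],hsv[160,328],hsv[147,338])
m=np.zeros((480,640),np.uint8);m[125:215,305:372]=1
ms=(cv2.inRange(hsv,(10,150,100),(25,255,255))>0)&(m>0)
cs,_=cv2.findContours(ms.astype(np.uint8),cv2.RETR_EXTERNAL,cv2.CHAIN_APPROX_NONE)
q=max(cs,key=cv2.contourArea).reshape(-1,2);P=onplane(c,q,66)
print('plate',cv2.minAreaRect(P[:,:2].astype(np.float32)),np.median(C[ms][:,2]))
fl=(C[...,2]>67.5)&(m>0)
p=C[(m>0)&(C[...,2]>98)];print('handle',len(p),p.mean(0),p.max(0)-p.min(0))
st=(cv2.inRange(hsv,(10,90,100),(25,185,255))>0)&(m>0)
s=read_state();print(s['tool_rot'].round(3),'q',s['qpos'])
for k,(x,y) in dict(navy=(456,-7),green=(431,121),jar=(463,-141),board=(552,-282),rackL=(595,-25),rackF=(670,-25)).items():
    for z in (25,250):
        r=[]
        for d in range(-180,180,30):
            j=inverse_kinematics([x,y,z],R(np.radians(d)))
            r.append((d,None if j is None else round(float(j[6]),1)))
        print(k,z,[a for a in r if a[1] is not None])
E
```

```text
[ 19 190 205] [ 19 191 200] [ 18 153 205] [ 18 141 203]
plate ((639.2793579101562, -30.550830841064453), (139.41029357910156, 82.84813690185547), 3.903209686279297) 65.71502411423103
handle 151 [622.07334436 -27.19641639 304.72308661] [ 287.43507332   27.78312267 1078.28024519]
[[ 0.37  -0.929 -0.   ]
 [-0.929 -0.37   0.001]
 [-0.001  0.    -1.   ]] q [ 1.12178964  0.52188821 -0.0363189   1.59983462  0.02120722  1.02106785
 -0.11277381]
navy 25 [(-180, -2.5), (-150, -2.5), (-120, -2.2), (-90, -1.8), (-60, -1.4), (-30, -1.0), (0, -0.7), (30, -0.3), (60, 0.2), (90, 0.7), (120, 1.0), (150, 1.4)]
navy 250 [(-180, 2.5), (-150, -2.5), (-120, -2.3), (-90, -1.8), (-60, -1.3), (-30, -0.8), (0, -0.3), (30, 0.2), (60, 0.7), (90, 1.1), (120, 1.5), (150, 2.0)]
green 25 [(-180, -2.5), (-150, -2.5), (-120, -2.5), (-90, -2.2), (-60, -1.9), (-30, -1.5), (0, -1.0), (30, -0.4), (60, 0.0), (90, 0.5), (120, 0.8), (150, 1.1)]
green 250 [(-180, 2.2), (-150, -2.5), (-120, -2.4), (-90, -2.2), (-60, -1.7), (-30, -1.2), (0, -0.7), (30, -0.3), (60, 0.2), (90, 0.7), (120, 1.2), (150, 1.7)]
jar 25 [(-180, -2.5), 
[... 550 characters left out ...]
.2), (30, 0.7), (60, 1.1), (90, 1.6), (120, 1.9), (150, -2.5)]
rackL 25 [(-180, -2.5), (-150, -2.5), (-120, -2.1), (-90, -1.7), (-60, -1.3), (-30, -0.9), (0, -0.5), (30, -0.1), (60, 0.4), (90, 0.9), (120, 1.1), (150, 1.7)]
rackL 250 [(-180, -2.5), (-150, -2.5), (-120, -2.2), (-90, -1.7), (-60, -1.3), (-30, -0.8), (0, -0.3), (30, 0.1), (60, 0.6), (90, 1.1), (120, 1.4), (150, 1.9)]
rackF 25 [(-180, -2.5), (-150, -2.5), (-120, -2.1), (-90, -1.7), (-60, -1.3), (-30, -0.9), (0, -0.4), (30, 0.0), (60, 0.5), (90, 1.0), (120, 1.3), (150, 1.8)]
rackF 250 [(-180, 2.5), (-150, -2.5), (-120, -2.2), (-90, -1.7), (-60, -1.3), (-30, -0.8), (0, -0.3), (30, 0.1), (60, 0.6), (90, 1.1), (120, 1.5), (150, 2.0)]
```

```bash
cat > meas.py <<'E'
from vis import *
RNG={'navy':(105,130,90,255,15,255),'green':(45,75,100,255,20,255),'jar':(0,15,100,255,20,255)}
def largest(m):
    cs,_=cv2.findContours(m.astype(np.uint8),cv2.RETR_EXTERNAL,cv2.CHAIN_APPROX_NONE)
    return max(cs,key=cv2.contourArea) if cs else None
def topdisc(c,near,h,rad,tol=7):
    """top ring from depth: points within tol of height h near xy; edge circle via colour-free mask"""
    C=cloud(c);m=(abs(C[...,2]-h)<tol)&(np.hypot(C[...,0]-near[0],C[...,1]-near[1])<rad+20)&(c['range_z']>0)
    q=largest(m)
    if q is None:return None
    q=cv2.convexHull(q).reshape(-1,2);P=onplane(c,q,h);
    (x,y),r=cv2.minEnclosingCircle(P[:,:2].astype(np.float32));ce,rr=circ(P)
    return np.array([x,y]),r,ce,rr
E
python3 - <<'E'
from meas import *; from rob import *
Y=np.radians(-68)
movep([456,-7,200],R(Y));s=read_state();print(s['time'],s['eef_pos'],s['qpos'].round(2))
c=camera("wrist");cv2.imwrite("pics/w1.png",c['image']);np.savez("w1.npz",**c)
print(topdisc(c,(456,-7),50,34))
C=cloud(c);print('table',np.median(C[...,2][abs(C[...,2])<15]))
E
```

```text
2.3583 [456.15938111  -7.6894566  199.99748149] [ 0.21  0.32 -0.4   2.05  0.17  0.81 -1.47]
(array([456.42749023,  -6.01819372]), 34.40619659423828, array([456.35055296,  -6.11380619]), np.float64(34.025659516892624))
table 1.6940865400435143
```

View pics/w1.png

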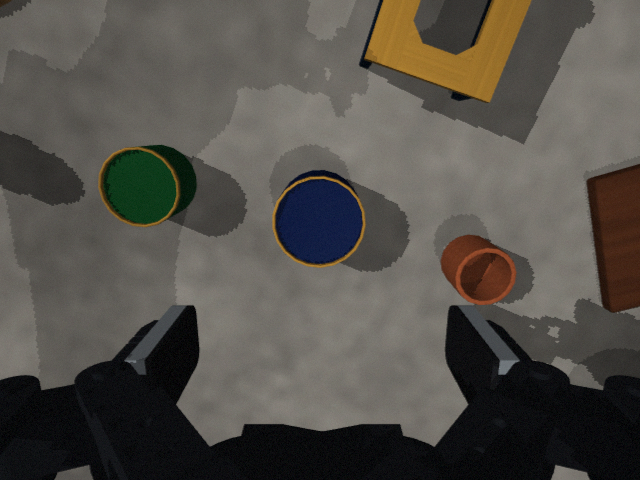

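The navy rim is at (319,222), green at (140,187) and the jar mouth at (485,276), with the board edge at the right. The wrist fit gives r=34.0 at (456.4,-6.1), within 1 mm of the top camera. I'll check the board from the wrist, then grasp navy.

Run:
```python
from meas import *; from rob import *
c=dict(np.load("w1.npz"))
print('green',topdisc(c,(431,121),46,29));print('jar',topdisc(c,(463,-141),44,23.5))
Y=np.radians(-68)
movep([540,-285,220],R(Y));print(read_state()['time'])
c=camera("wrist");cv2.imwrite("pics/w2.png",c['image']);np.savez("w2.npz",**c)
hsv=cv2.cvtColor(c['image'],cv2.COLOR_BGR2HSV);C=cloud(c)
m=(cv2.inRange(hsv,(0,80,10),(15,255,160))>0)&(abs(C[...,2]-15)<8)
q=largest(m);P=onplane(c,q.reshape(-1,2),15);print(cv2.minAreaRect(P[:,:2].astype(np.float32)),np.median(C[m][:,2]))
```

```text
green (array([432.16546631, 121.98249054]), 30.64211082458496, array([431.9282796, 122.3213077]), np.float64(29.679225584046915))
jar (array([ 463.45635986, -139.35237122]), 25.263267517089844, array([ 464.05363545, -139.71596717]), np.float64(24.194671653648587))
3.525
((553.1089477539062, -282.6587219238281), (119.45978546142578, 119.19051361083984), 38.41562271118164) 16.657532392409223
```

View pics/w2.png

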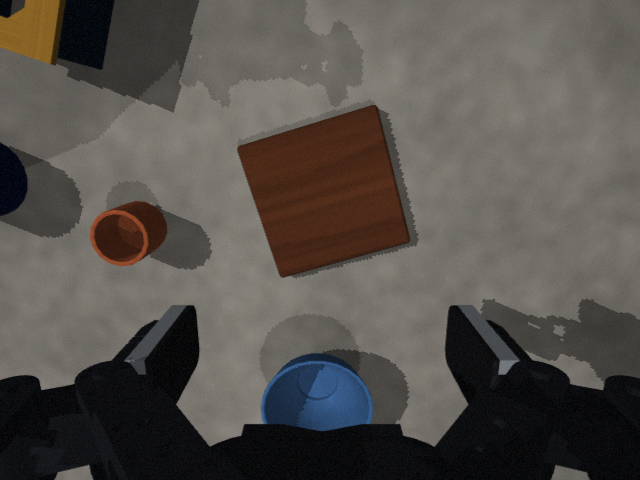

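The board's corners are at about (238,147), (377,106), (410,241) and (282,276). That gives a centre of (552.7,-282.6) and sides of 119.4 mm, which agrees with the top view within 1 mm. Now the navy tin.

Run:
```python
from meas import *; from rob import *
Y=np.radians(-68)
movep([456.4,-6.3,110],R(Y))
print('g',movel([456.4,-6.3,14],max_speed=120,guard=15))
s=read_state();print(s['eef_pos'].round(1))
clamp();s=read_state();print('gap',s['finger_gap'],s['ft_force'].round(1),s['eef_pos'].round(1))
movel([456.4,-6.3,110],max_speed=150);s=read_state();print('t',s['time'],'gap',s['finger_gap'],s['ft_force'].round(1))
c=camera("wrist");cv2.imwrite("pics/w3.png",c['image']);np.savez("w3.npz",**c)
p=s['eef_pos'];print(p.round(1))
for h in(46,):print(topdisc(c,p[:2],p[2]-14+50,34))
```

```text
g False
[456.7  -6.4  14.5]
gap 67.01856259672113 [-4.2 -0.4 20.3] [456.9  -6.4  15.1]
t 6.8333 gap 66.84970702979861 [-0.1  0.3 -1.6]
[456.1  -6.4 109.5]
(array([460.90072632,  -5.5021801 ]), 48.13252639770508, array([457.7399311 ,  -6.66291378]), np.float64(36.280624970795095))
```

View pics/w3.png

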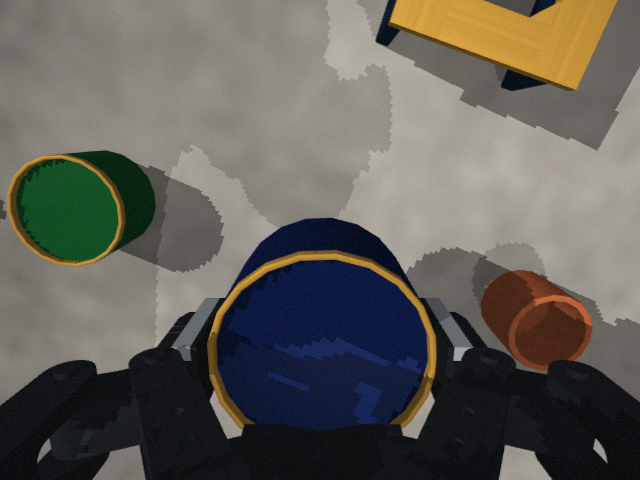

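Navy is held centred between the pads, with its rim at (320,340) and an even gap on both sides. Now placing it on the board.

Run:
```python
from meas import *; from rob import *
Y=np.radians(-68);B=[552.7,-282.6]
movep([*B,110],R(Y))
movel([*B,38],max_speed=120)
print('g',movel([*B,28],max_speed=25,guard=6))
s=read_state();print(s['eef_pos'].round(1),s['ft_force'].round(1),s['finger_gap'])
open_gripper();s=read_state();print(s['ft_force'].round(1),s['finger_gap'])
movel([*B,110],max_speed=150)
movep([540,-285,200],R(Y));s=read_state();print(s['time'],s['eef_pos'].round(1))
c=camera("wrist");cv2.imwrite("pics/w4.png",c['image']);np.savez("w4.npz",**c)
print(topdisc(c,B,65,34))
```

```text
g True
[ 553.  -282.8   30.3] [-2.6  1.2  9.4] 66.77380475283913
[-0.8 -0.2  0.7] 85.25722188633401
10.6 [ 539.8 -285.1  199.9]
(array([ 552.87939453, -283.64877319]), 34.247196197509766, array([ 552.86328028, -283.89105231]), np.float64(33.93978734081668))
```

View pics/w4.png

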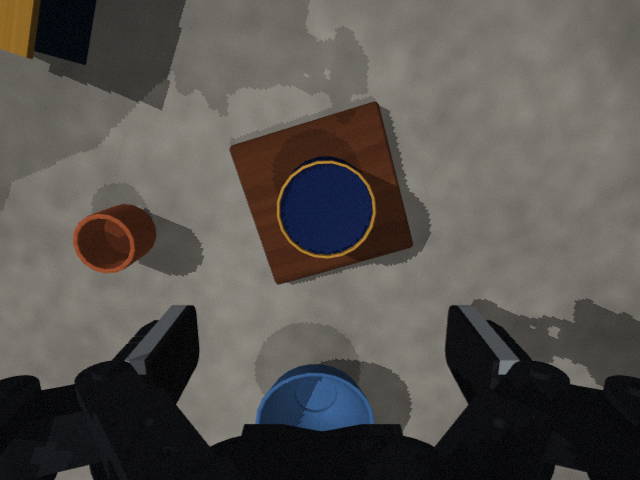

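Navy sits upright on the board, rim centred at (326,208), measured at (552.9,-283.8), about 1 mm from the board centre. Green next.

Run:
```python
from meas import *; from rob import *
Y=np.radians(-68)
movep([419,120,185],R(Y));
c=camera("wrist");cv2.imwrite("pics/w5.png",c['image']);np.savez("w5.npz",**c)
a=topdisc(c,(431.5,122),46,29);print(a,read_state()['time'])
g=a[2] 
if abs(a[3]-29)<1.2 and np.hypot(*(g-[431.5,122]))<3:
    movep([*g,100],R(Y))
    print('g',movel([*g,14],max_speed=120,guard=15))
    clamp();s=read_state();print('gap',s['finger_gap'],s['ft_force'].round(1),s['eef_pos'].round(1))
    movel([*g,120],max_speed=150);s=read_state();print('t',s['time'],'gap',s['finger_gap'],s['eef_pos'].round(1))
    c=camera("wrist");cv2.imwrite("pics/w6.png",c['image']);np.savez("w6.npz",**c)
```

```text
(array([431.28942871, 123.14022064]), 29.355215072631836, array([431.26288369, 122.97403624]), np.float64(28.96158857878748)) 12.2583
g False
gap 56.20310628627931 [-4.4 -0.6 22.4] [431.7 123.   15. ]
t 14.8167 gap 56.30916783977247 [430.9 122.7 119.4]
```

View pics/w6.png

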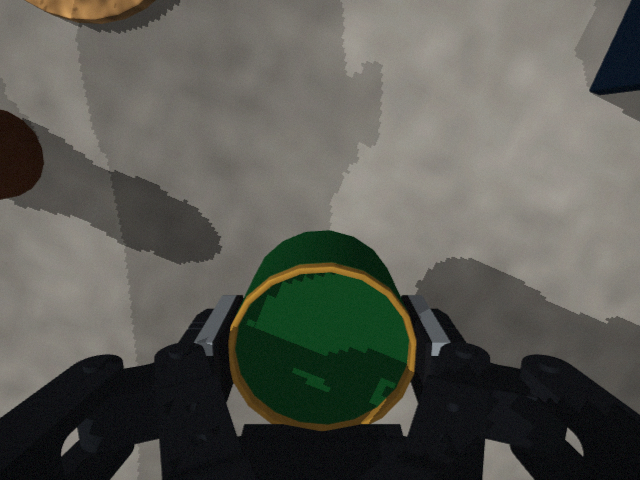

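Green is held squarely, its rim at (322,345) and symmetric between the pads. I'll measure its in-hand offset from the rim, then place it.

```bash
cat >> meas.py <<'E'
def heldoff(c,p,h,r,lo,hi,half=90):
    """centre of held round rim: colour mask (lid+rim), outer contour upper part on plane z=h"""
    hsv=cv2.cvtColor(c['image'],cv2.COLOR_BGR2HSV);C=cloud(c)
    m=(cv2.inRange(hsv,lo,hi)>0)&(abs(C[...,2]-h)<9)&(np.hypot(C[...,0]-p[0],C[...,1]-p[1])<r+8)
    m=cv2.morphologyEx(m.astype(np.uint8),cv2.MORPH_OPEN,np.ones((2,2)))
    v,u=np.nonzero(m);P=onplane(c,np.c_[u,v],h)[:,:2]
    from scipy.optimize import least_squares
    rr=np.hypot(*(P-p[:2]).T);return len(P),P
def fitring(P,p,rin,rout):
    from scipy.optimize import least_squares
    rm=(rin+rout)/2
    f=lambda x:np.hypot(P[:,0]-x[0],P[:,1]-x[1])-rm
    s=least_squares(f,p[:2],loss='soft_l1');return s.x,np.std(f(s.x)),np.mean(np.abs(f(s.x)))
E
python3 - <<'E'
from meas import *
c=dict(np.load("w6.npz"));p=np.array([430.9,122.7])
n,P=heldoff(c,p,150.4,29,(12,100,40),(25,255,255));print(n,fitring(P,p,27,29))
c=dict(np.load("w3.npz"));p=np.array([456.1,-6.4])
n,P=heldoff(c,p,109.5-15+50,34,(12,100,40),(25,255,255));print(n,fitring(P,p,32,34))
E
```

```text
4600 (array([431.17161985, 121.4291667 ]), np.float64(0.9066647123430461), np.float64(0.8340482282305884))
4649 (array([455.98811523,  -7.8409774 ]), np.float64(0.8949994008599336), np.float64(0.7759635200495485))
```

The in-hand offset is (+0.3,-1.3) for green and (-0.1,-1.4) for navy. The bias is the same, so the same target will stack them concentric.

Run:
```python
from meas import *; from rob import *
Y=np.radians(-68);B=[552.5,-282.7]
movep([*B,140],R(Y))
movel([*B,86],max_speed=120)
print('g',movel([*B,72],max_speed=25,guard=6))
s=read_state();print(s['eef_pos'].round(1),s['ft_force'].round(1),s['finger_gap'])
open_gripper()
movel([*B,160],max_speed=150)
movep([540,-285,230],R(Y));s=read_state();print(s['time'])
c=camera("wrist");cv2.imwrite("pics/w7.png",c['image']);np.savez("w7.npz",**c)
for h in (105,107,109):print(h,topdisc(c,B,h,29))
p=np.array(B)
n,P=heldoff(c,p,107,29,(12,100,40),(25,255,255));print(n,fitring(P,p,27,29))
n,P=heldoff(c,p,65,34,(12,100,40),(25,255,255));print(n,fitring(P,p,32,34))
C=cloud(c);print('lid z',np.median(C[...,2][np.hypot(C[...,0]-p[0],C[...,1]-p[1]+1)<20]))
```

```text
g True
[ 552.7 -282.9   76.1] [-1.6  0.7  9.7] 56.21912235543912
18.9917
105 (array([ 552.42687988, -283.92062378]), 29.591169357299805, array([ 552.4099313 , -284.06514817]), np.float64(29.204880981746054))
107 (array([ 552.75695801, -283.78286743]), 29.33736801147461, array([ 552.72289149, -283.93478586]), np.float64(28.958623723058086))
109 (array([ 553.11877441, -283.61581421]), 29.11801528930664, array([ 553.02482335, -283.78851403]), np.float64(28.709733795074065))
888 (array([ 552.34247969, -284.85416711]), np.float64(0.6758085362905631), np.float64(0.5914006999479963))
421 (array([ 552.35237217, -285.03552291]), np.float64(0.6584437447297635), np.float64(0.5626586870637248))
lid z 312.9755581474851
```

View pics/w7.png

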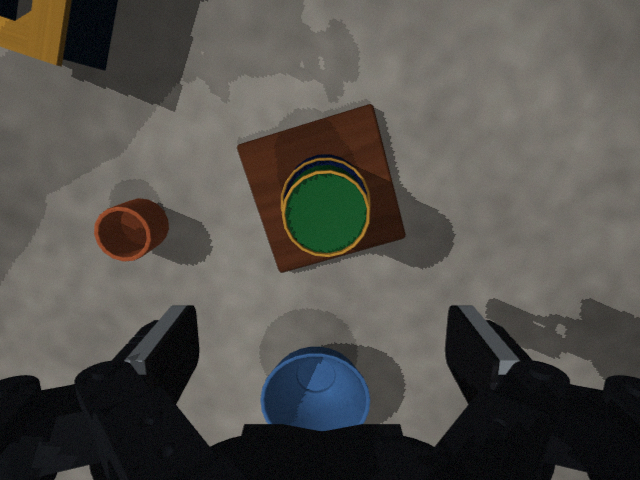

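Green is seated: contact came at TCP 76.1 against an expected 76.0, and the rim fits r=29.0 at height 107, concentric with navy at (325,212). Jar next.

Run:
```python
from meas import *; from rob import *
Y=np.radians(-68)
movep([451,-142,185],R(Y));
c=camera("wrist");cv2.imwrite("pics/w8.png",c['image']);np.savez("w8.npz",**c)
a=topdisc(c,(463.7,-140),44,23.5);print(a,read_state()['time'])
g=a[2] 
if abs(a[3]-23.5)<1.2 and np.hypot(*(g-[463.7,-140]))<3.5:
    movep([*g,100],R(Y))
    print('g',movel([*g,14],max_speed=120,guard=15))
    clamp();s=read_state();print('gap',s['finger_gap'],s['ft_force'].round(1),s['eef_pos'].round(1))
    movel([*g,120],max_speed=150);s=read_state();print('t',s['time'],'gap',s['finger_gap'],s['eef_pos'].round(1))
    c=camera("wrist");cv2.imwrite("pics/w9.png",c['image']);np.savez("w9.npz",**c)
```

```text
(array([ 464.00765991, -140.90739441]), 23.717683792114258, array([ 463.90823471, -140.74455873]), np.float64(23.428887803462807)) 19.825
g False
gap 46.068328359531016 [-4.3  1.1 18.4] [ 464.2 -140.9   14.8]
t 22.45 gap 46.442639712012124 [ 463.4 -140.7  119.3]
```

View pics/w9.png

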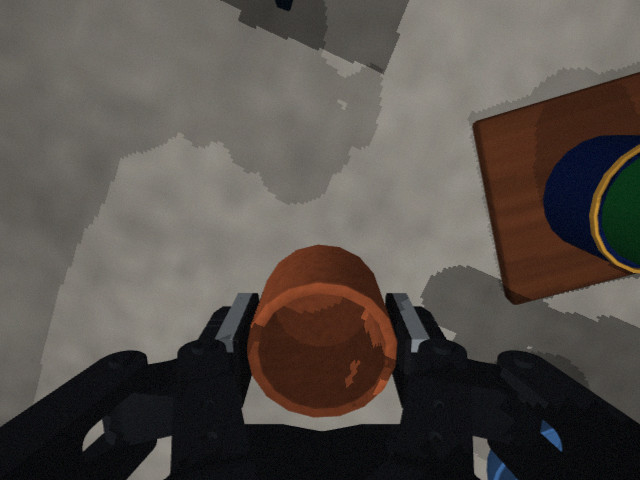

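The jar is held upright, mouth centred at (322,350).

Run:
```python
from meas import *; from rob import *
def ring(c,p,h,rout,tol=2.5):
    hsv=cv2.cvtColor(c['image'],cv2.COLOR_BGR2HSV);C=cloud(c)
    m=(cv2.inRange(hsv,(0,100,20),(17,255,255))>0)&(abs(C[...,2]-h)<tol)&(np.hypot(C[...,0]-p[0],C[...,1]-p[1])<rout+6)
    v,u=np.nonzero(m);P=onplane(c,np.c_[u,v],h)[:,:2];return len(P),fitring(P,p,rout-4,rout)
c=dict(np.load("w9.npz"));print(ring(c,np.array([463.4,-140.7]),148.5,23.5))
Y=np.radians(-68);B=[552.5,-282.7]
movep([*B,180],R(Y))
movel([*B,128],max_speed=120)
print('g',movel([*B,114],max_speed=25,guard=6))
s=read_state();print(s['eef_pos'].round(1),s['ft_force'].round(1),s['finger_gap'])
open_gripper()
movel([*B,200],max_speed=150)
movep([540,-285,280],R(Y));s=read_state();print(s['time'])
c=camera("wrist");cv2.imwrite("pics/w10.png",c['image']);np.savez("w10.npz",**c)
print(topdisc(c,B,147,23.5))
print(ring(c,np.array(B),147,23.5,5))
# plate / stopper measurement view
Y2=np.radians(-86)
movep([625,-28,240],R(Y2))
c=camera("wrist");cv2.imwrite("pics/w11.png",c['image']);np.savez("w11.npz",**c);print(read_state()['time'],read_state()['eef_pos'])
```

```text
(6111, (array([ 463.88774231, -141.56225342]), np.float64(1.5058455311659196), np.float64(1.298485384696992)))
g True
[ 552.6 -282.8  117.9] [-1.4  0.1  9.1] 45.7216387595004
25.8667
(array([ 552.84405518, -283.69021606]), 23.709423065185547, array([ 552.80418177, -283.76420426]), np.float64(23.438724611892418))
(1300, (array([ 552.88205019, -283.70236057]), np.float64(1.3493582920920737), np.float64(1.1784046964227337)))
27.025 [624.8836543  -29.92695844 239.76128889]
```

View pics/w10.png

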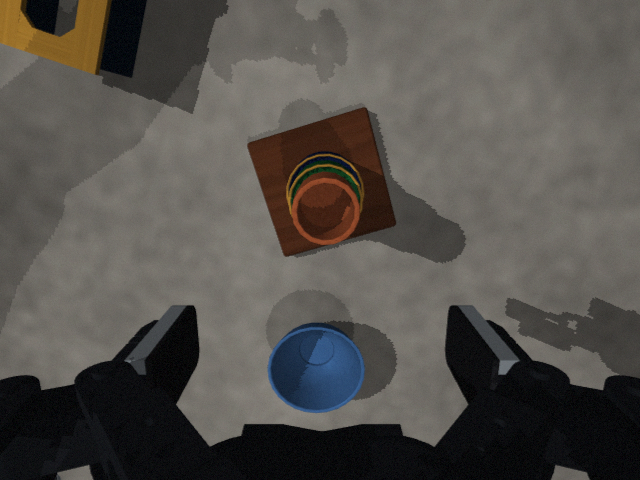

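View pics/w11.png

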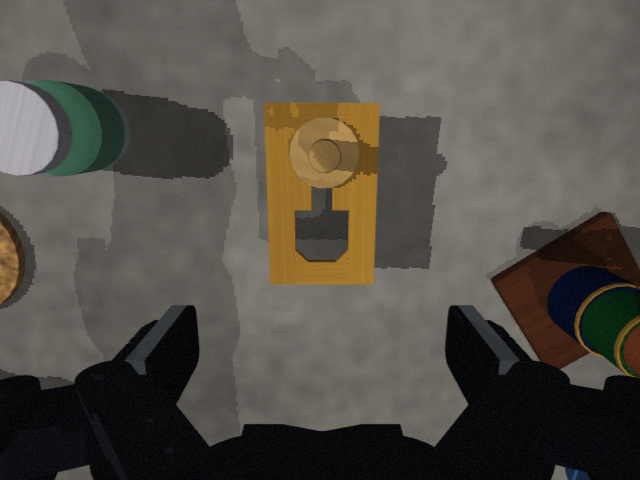

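The jar is seated: contact at 117.9 against an expected 117.8, with the mouth concentric at (552.8,-283.7). In the rack view the plate spans (264,103)–(379,284), with the handle top at (325,156) and the wide end at (322,236). Measuring the rack and stopper.

Run:
```python
from meas import *
for f,roi in (("w11",(90,295,250,390)),("top0",(125,215,305,372))):
    c=dict(np.load(f+".npz"));C=cloud(c);hsv=cv2.cvtColor(c['image'],cv2.COLOR_BGR2HSV)
    roim=np.zeros((480,640),bool);roim[roi[0]:roi[1],roi[2]:roi[3]]=1
    pm=(cv2.inRange(hsv,(10,90,60),(25,255,255))>0)&roim
    cs,h=cv2.findContours(pm.astype(np.uint8),cv2.RETR_CCOMP,cv2.CHAIN_APPROX_NONE)
    q=max(cs,key=cv2.contourArea);P=onplane(c,q.reshape(-1,2),66)
    r=cv2.minAreaRect(P[:,:2].astype(np.float32));print(f,r,np.median(C[pm][:,2]))
    th=np.radians(r[2]); th=th if th<np.pi/4 else th-np.pi/2; ctr=np.array(r[0]);ex=np.array([np.cos(th),np.sin(th)]);ey=np.array([-ex[1],ex[0]])
    org=ctr+5*ex   # plate centre at x=-5
    w=org-35*ex
    print('yaw',np.degrees(th),'origin',org,'wide',w,'slot end',org+43*ex)
    hl=[x for x,k in zip(cs,h[0]) if k[3]>=0 and cv2.contourArea(x)>100]
    for x in hl:
        Pp=onplane(c,x.reshape(-1,2),66)[:,:2];L=np.c_[(Pp-org)@ex,(Pp-org)@ey];print('hole local',L.min(0).round(1),L.max(0).round(1))
    print('unsat px',np.unique(hsv[pm][:,1]//20,return_counts=True))
    for hz,lo in ((107,97),(71,None)):
        if hz==107: m=roim&(C[...,2]>97)&(C[...,2]<125)
        else: m=roim&(C[...,2]>68.3)&(C[...,2]<85)
        qq=largest(m);
        if qq is None: continue
        Pp=onplane(c,cv2.convexHull(qq).reshape(-1,2),hz);ce,rr=circ(Pp)
        print(hz,ce,rr,'local',(ce-org)@ex,(ce-org)@ey)
```

```text
w11 ((639.5421142578125, -29.739730834960938), (140.47499084472656, 85.19821166992188), 3.878235101699829) 67.93828980689989
yaw 3.878235101699829 origin [644.53066448 -29.40154935] wide [609.61081294 -31.76881972] slot end [687.43219636 -26.49318861]
hole local [-55.5 -21.1] [ 5.6 21.5]
unsat px (array([ 4,  5,  6,  7,  8,  9, 10], dtype=uint8), array([   57,   172,  3670,   544,  1346, 11404,     3]))
107 [674.36427316 -29.03486691] 10.70831117140507 local 29.79009207007677 -1.6519920374273966
71 [673.39020298 -31.02025515] 28.97039687149619 local 28.683968156716166 -3.5669513309806367
top0 ((639.3748168945312, -30.260761260986328), (143.325439453125, 87.16279602050781), 3.972181797027588) 66.0823292289308
yaw 3.9721817970275883 origin [644.3628059  -29.91440062] wide [609.44688287 -32.33892513] slot end [687.25951133 -26.93569907]
hole local [-54.5 -20. ] [ 5.2 21.2]
unsat px (array([4, 5, 6, 7, 8, 9], dtype=uint8), array([  74,  105,  184,  717,  334, 1785]))
107 [673.12823808 -30.17103715] 10.91359496201315 local 28.678554122866434 -2.2486627719578953
71 [675.90047127 -30.64843158] 27.276483969581978 local 31.411057733061902 -2.9169489023840183
```

Both cameras agree on the rack: origin (644.4,-29.6), yaw 3.9°, hole spanning local x -55 to 5. The handle is at local (29.5,-1.9), with the neck inside the slot play. Now grip, raise 2 mm, and slide.

```bash
cat > rack.py <<'E'
import numpy as np
th=np.radians(3.9);org=np.array([644.4,-29.6]);ex=np.array([np.cos(th),np.sin(th)]);ey=np.array([-ex[1],ex[0]])
L=lambda x,y:org+x*ex+y*ey
Y2=np.radians(-86.1)
E
python3 - <<'E'
from meas import *; from rob import *; from rack import *
g=L(29.3,-1.2)
movep([*g,150],R(Y2))
print('g',movel([*g,76],max_speed=80,guard=8));s=read_state();print(s['eef_pos'].round(1),s['ft_force'].round(1))
clamp();s=read_state();print('gap',s['finger_gap'],s['ft_force'].round(1),s['eef_pos'].round(1))
print('up',movel([*g,78],max_speed=20,guard=10))
w=L(-35,0)
print('slide1',movel([*L(20,-.3),78],max_speed=40,guard=8))
print('slide2',movel([*w,78],max_speed=50,guard=8));s=read_state();print(s['time'],s['eef_pos'].round(1),s['finger_gap'],s['ft_force'].round(1),'target',w)
for n in("wrist","top"):
    c=camera(n);cv2.imwrite(f"pics/{n}12.png",c['image']);np.savez(f"{n}12.npz",**c)
E
```

```text
g False
[674.  -28.8  76.5] [-0.2  0.1  0.5]
gap 20.57014997165425 [-1.5 -0.9  5.2] [673.9 -28.8  76.3]
up False
slide1 False
slide2 False
31.0833 [609.7 -32.   78. ] 20.40678739743028 [ 1.   0.1 -0.6] target [609.48105024 -31.98053517]
```

View pics/wrist12.png

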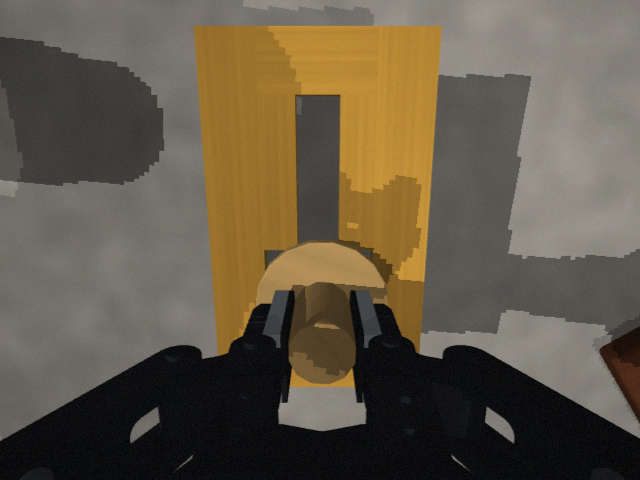

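The flange sits centred over the wide end, with hole corners visible at (267,252) and (370,252) either side of the flange centre (321,290). Slide forces stayed near 1 N. Lifting with a guard.

Run:
```python
from meas import *; from rob import *; from rack import *
w=L(-35,0)
print('lift',movel([*w,125],max_speed=60,guard=8));s=read_state();print(s['eef_pos'].round(1),s['ft_force'].round(1))
if s['eef_pos'][2]>123:
    movel([*w,225],max_speed=150);s=read_state();print(s['time'],s['finger_gap'],s['ft_force'].round(1))
c=camera("wrist");cv2.imwrite(f"pics/w13.png",c['image']);np.savez(f"w13.npz",**c)
p=s['eef_pos'];C=cloud(c);hh=p[2]-76.3+107;hf=hh-36
for h,r,t in((hh,11,4),(hf,26,4)):
    m=(abs(C[...,2]-h)<t)&(np.hypot(C[...,0]-p[0],C[...,1]-p[1])<r+4)
    hsv=cv2.cvtColor(c['image'],cv2.COLOR_BGR2HSV);m&=hsv[...,1]>70
    v,u=np.nonzero(m);P=onplane(c,np.c_[u,v],h)[:,:2]-p[:2];ty=s['tool_rot'][:2,1];tx=s['tool_rot'][:2,0]
    a=np.c_[P@tx,P@ty];print(h,len(a),a.min(0).round(1),a.max(0).round(1))
```

```text
lift False
[609.3 -32.  124.7] [-0.9  0.4  0.3]
32.9333 20.592259448613333 [-0.3 -0.  -0.9]
254.7327637207414 3931 [-10.5 -13.5] [11.7 12.1]
218.7327637207414 5276 [-24.9 -26.4] [27.   0.3]
```

View pics/w13.png

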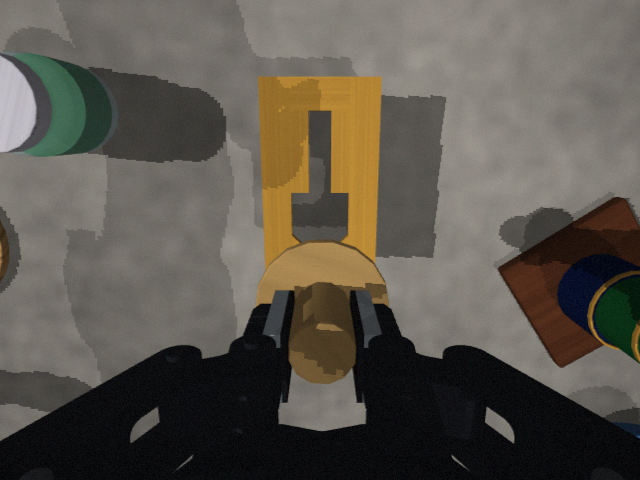

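The stopper is clear of the rack and upright in the grip. The handle offset is under 1 mm and the flange's front edge reads -26.4 mm against a radius of 26. Seating it in the jar.

Run:
```python
from meas import *; from rob import *; from rack import *
B=[552.4,-282.8]
movep([*B,225],R(Y2));wait(0.3)
c=camera("wrist");cv2.imwrite(f"pics/w14.png",c['image'])
print('g1',movel([*B,170],max_speed=60,guard=6));s=read_state();print(s['eef_pos'].round(1),s['ft_force'].round(1))
if s['eef_pos'][2]<172:
    print('g2',movel([*B,154],max_speed=20,guard=5));s=read_state();print(s['eef_pos'].round(1),s['ft_force'].round(1),s['time'])
for n in("side","top"):
    c=camera(n);cv2.imwrite(f"pics/{n}15.png",c['image'])
```

```text
g1 False
[ 552.6 -282.8  170.4] [ 0.4 -0.6 -1.6]
g2 True
[ 552.4 -282.8  157.2] [-2.2 -0.4  8.5] 36.0333
```

View pics/w14.png

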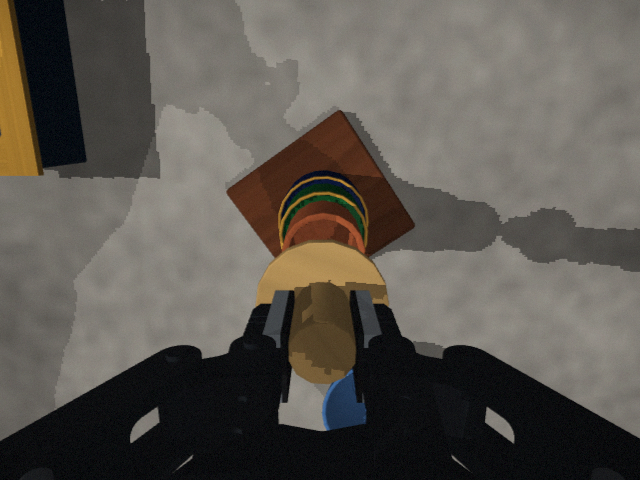

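The stopper and flange (322,290) were lined up with the tower axis (323,215). Contact came at TCP 157.2 against an expected 157.3, so it is seated. Releasing and backing off.

Run:
```python
from meas import *; from rob import *; from rack import *
B=[552.4,-282.8]
open_gripper();wait(0.3)
movel([*B,260],max_speed=100);movep([530,-285,320],R(np.radians(-68)))
c=camera("wrist");cv2.imwrite("pics/w16.png",c['image'])
C=cloud(c)
for h,r in((188,11),(152,26)):print(h,topdisc(c,B,h,r,5))
movep([400,-520,330],R(np.radians(-68)))
for n in("side","top"):
    c=camera(n);cv2.imwrite(f"pics/{n}16.png",c['image'][60:360,200:560] if n=="side" else c['image']);np.savez(n+"16.npz",**c)
s=read_state();print(s['time'],s['ft_force'].round(1))
a=cv2.imread("pics/side0.png");b=cv2.imread("pics/side16.png");cv2.imwrite("pics/side16.png",cv2.resize(b,None,fx=2,fy=2))
```

```text
188 (array([ 553.03442383, -283.63870239]), 11.05875301361084, array([ 553.05933427, -283.67833191]), np.float64(10.81431151701263))
152 (array([ 552.80126953, -283.87481689]), 25.995685577392578, array([ 552.83628648, -283.87726611]), np.float64(25.797407229527703))
39.8833 [ 0.6 -0.1 -0.3]
```

View pics/w16.png

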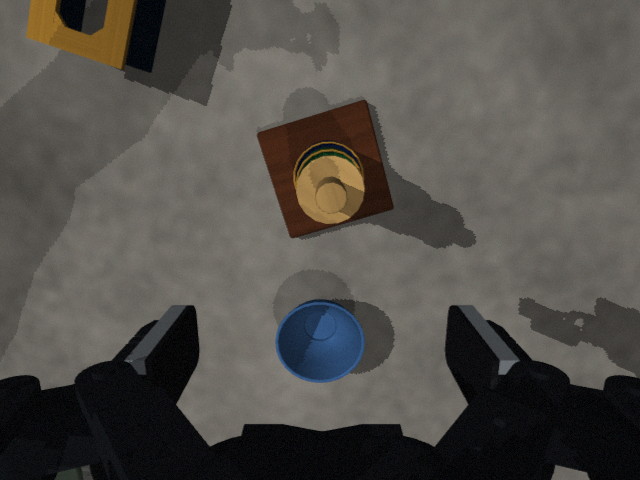

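View pics/side16.png

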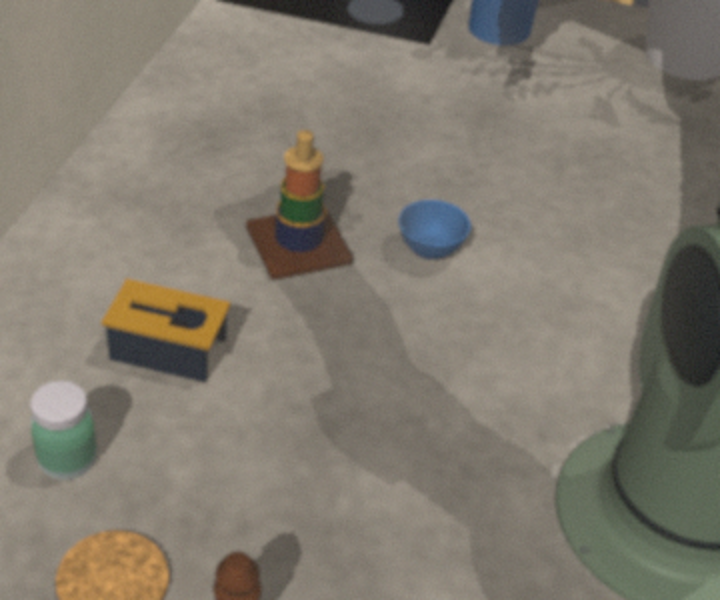

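View pics/top16.png

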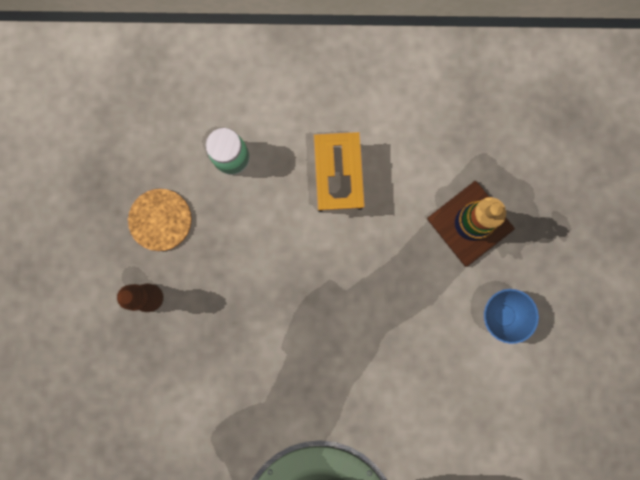

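The tower stands upright and concentric in all three views. In the wrist view the stopper is at (330,193), flange r=26 at height 152 and handle r=11 at height 188. In the top view the herb jar (228,150), mill (140,297) and bowl (511,316) are unmoved, and the robot is clear.

```bash
python3 -c "
from workcell import *
print(finish_job(),read_state()['time'])"
```

```text
the job is handed in; nothing more can be done
the job is handed in; nothing more can be done
```

I built the tower on the dark board in the order you asked: navy tin, green tin, jar. Then I slid the stopper along the rack's slot to the wide end, lifted it out and seated it in the jar. The job was handed in at about 40 s of the 118 s allowed.

- **Seating:** green, the jar and the stopper each touched down within 0.2 mm of the height expected for a fully seated piece, at 8–10 N of contact.
- **Position:** the last wrist view put the stopper flange and handle at (553, -284), about 1 mm from the board centre at (552.7, -282.6). I put that offset down mostly to a camera bias in y, because the tins and the jar showed nearly the same one.
- **Bystanders:** the herb jar, bowl and mill look unmoved between the first and last pictures. I compared them by eye and did not re-measure them.
- **Disagreement:** early side-camera positions were off from the top camera by up to about 24 mm, worst for the jar, where its side wall entered the mask. I did not use them; the top and wrist cameras agreed within about 1–3 mm.

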